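# Sort the inspection magnifiers off the light table

### The job

Clear the light table after an inspection: put the two square brass linen testers into the tray with two square bays, one in each bay, the two round black loupes into the tray with two round wells, one in each well, and the steel sheet weight into the tray with the single long trough. Everything should stand upright and flat on its tray's floor; set the things down rather than dropping or throwing them, and do not shift or tip the small amber bottle and the tape roll that stand among them.

Things in the scene. Friction and masses are not known exactly. Their poses are not given: they have to be found in the camera images.
- tester_a: Square brass linen tester, one of two alike, 36 x 36 mm, 50 mm tall: base frame, flat lens plate on top (46 to 50 mm), one 4 mm upright wall, 36 mm wide, along its -x side (outer face at x = -18 mm). Origin: centre of underside, z up, y along the wall. 70 g. Grip along its y (36 mm), 7 mm off centre towards the wall, tool centre about 38 mm above underside.
- tester_b: Square brass linen tester, one of two alike, 36 x 36 mm, 50 mm tall: base frame, flat lens plate on top (46 to 50 mm), one 4 mm upright wall, 36 mm wide, along its -x side (outer face at x = -18 mm). Origin: centre of underside, z up, y along the wall. 70 g. Grip along its y (36 mm), 7 mm off centre towards the wall, tool centre about 38 mm above underside.
- loupe_a: Round black stand loupe, one of two alike: upright cylinder 40 mm in diameter (44 mm in the lowest 9 mm), 48 mm tall, lens on top, aluminium band. Origin: centre of underside, z up. 80 g. Grip across the diameter, tool centre about 38 mm above underside.
- loupe_b: Round black stand loupe, one of two alike: upright cylinder 40 mm in diameter (44 mm in the lowest 9 mm), 48 mm tall, lens on top, aluminium band. Origin: centre of underside, z up. 80 g. Grip across the diameter, tool centre about 38 mm above underside.
- weight: Steel sheet weight lying flat: bar 110 mm long (own x), 28 mm wide (y), 16 mm high, with a dark grip block in its middle, 34 mm along x, 14 mm along y, from 16 to 42 mm height. Origin: centre of underside, z up. 300 g. Grip the block along own y (14 mm), tool centre about 38 mm above underside.
- tester_tray: Fixed grey tray with two square bays for the linen testers: outside 76 mm (own x) x 144 mm (y), 16 mm high; walls, floor and the divider at y = 0 are 4 mm thick. Bays 68 x 66 mm inside, centres at y = +35 and -35 mm, x = 0. Origin: centre of underside, z up; bay floor at 4 mm.
- loupe_tray: Fixed grey tray with two round wells for the loupes: base plate 76 mm (own x) x 156 mm (y), 4 mm thick, with two round rims, 62 mm inside and 70 mm outside diameter, 16 mm high. Well centres at y = +39 and -39 mm, x = 0. Origin: centre of underside, z up; well floor at 4 mm.
- weight_tray: Fixed grey tray with one long trough for the sheet weight: outside 56 mm (own x) x 144 mm (y), 16 mm high, walls and floor 4 mm thick (48 x 136 mm inside). The weight lies with its x along the tray's y, either way round. Origin: centre of underside, z up; floor at 4 mm.
- bottle: Bystander, not to be disturbed: small round amber glass bottle with a black cap, 32 mm in diameter, 70 mm tall, upright, loose. Origin: centre of underside.
- roll: Bystander, not to be disturbed: roll of paper tape lying flat, a ring of 56 mm outside and 38 mm inside diameter, 18 mm high, loose. Origin: centre of underside.

How it is judged (in metres and radians):
At the end, for the whole second after the job is handed in: Each tester in its own square bay (within 20 mm of its centre in x and y), each loupe in its own well (15 mm), the weight in the trough (15 mm across, 20 along); all on the tray floor (underside under 9 mm above the tray's), tilted under 0.12 rad, at rest (((x of tester_a in the frame of tester_tray between -0.02 and 0.02 m and y of tester_a in the frame of tester_tray between 0.015 and 0.055 m and z of tester_a in the frame of tester_tray between 0.001 and 0.009 m and x of tester_b in the frame of tester_tray between -0.02 and 0.02 m and y of tester_b in the frame of tester_tray between -0.055 and -0.015 m and z of tester_b in the frame of tester_tray between 0.001 and 0.009 m) or (x of tester_a in the frame of tester_tray between -0.02 and 0.02 m and y of tester_a in the frame of tester_tray between -0.055 and -0.015 m and z of tester_a in the frame of tester_tray between 0.001 and 0.009 m and x of tester_b in the frame of tester_tray between -0.02 and 0.02 m and y of tester_b in the frame of tester_tray between 0.015 and 0.055 m and z of tester_b in the frame of tester_tray between 0.001 and 0.009 m)) and ((x of loupe_a in the frame of loupe_tray between -0.015 and 0.015 m and y of loupe_a in the frame of loupe_tray between 0.024 and 0.054 m and z of loupe_a in the frame of loupe_tray between 0.001 and 0.009 m and x of loupe_b in the frame of loupe_tray between -0.015 and 0.015 m and y of loupe_b in the frame of loupe_tray between -0.054 and -0.024 m and z of loupe_b in the frame of loupe_tray between 0.001 and 0.009 m) or (x of loupe_a in the frame of loupe_tray between -0.015 and 0.015 m and y of loupe_a in the frame of loupe_tray between -0.054 and -0.024 m and z of loupe_a in the frame of loupe_tray between 0.001 and 0.009 m and x of loupe_b in the frame of loupe_tray between -0.015 and 0.015 m and y of loupe_b in the frame of loupe_tray between 0.024 and 0.054 m and z of loupe_b in the frame of loupe_tray between 0.001 and 0.009 m)) and x of weight in the frame of weight_tray between -0.015 and 0.015 m and y of weight in the frame of weight_tray between -0.02 and 0.02 m and z of weight in the frame of weight_tray between 0.001 and 0.009 m and angle between each of tester_a, tester_b, loupe_a, loupe_b, weight's own z axis and vertical below 0.12 rad and linear speed of each of tester_a, tester_b, loupe_a, loupe_b, weight below 0.02 m/s and angular speed of each of tester_a, tester_b, loupe_a, loupe_b, weight below 0.2 rad/s); the robot touches nothing.
It fails at once if a thing is dropped or thrown (moves faster than 0.8 m/s, a fall of about 33 mm, while the fingers do not hold it) ((linear speed of tester_a above 0.8 m/s and contact force between the fingers and tester_a below 0.05 N) or (linear speed of tester_b above 0.8 m/s and contact force between the fingers and tester_b below 0.05 N) or (linear speed of loupe_a above 0.8 m/s and contact force between the fingers and loupe_a below 0.05 N) or (linear speed of loupe_b above 0.8 m/s and contact force between the fingers and loupe_b below 0.05 N) or (linear speed of weight above 0.8 m/s and contact force between the fingers and weight below 0.05 N)).
It fails at once if the amber bottle is shifted by more than 20 mm or tipped (distance of bottle from where it was at the start of the episode above 0.02 m or angle between bottle's own z axis and vertical above 0.3 rad).
It fails at once if the tape roll is shifted by more than 20 mm or tipped (distance of roll from where it was at the start of the episode above 0.02 m or angle between roll's own z axis and vertical above 0.3 rad).
It also fails if it takes over 112 s, if anything falls off the work surface, if the arm or the gripper's body presses on something with over 40 N, if the wrist force passes 120 N, or if a joint passes its speed limit or range.

### The arm

A 6-joint arm with a two-finger parallel gripper is mounted at the origin on the work surface. World frame = base frame: x ahead of the robot, y to its left, z up, the work surface at z = 0. Lengths are in mm, angles in rad, forces in N, time in s.
With the tool pointing down it reaches from about 300 to 875 mm from the base axis. Payload 6.4 kg.
Tool frame: the origin (TCP) lies between the finger pads, 19 mm behind the fingertips; this is the grasp point; z points along the fingers, y is the line along which they close (so a half turn about z gives the same grasp; the last joint's range is limited). The gripper opens to 88 mm and grips with 3 to 60 N. Pads are 18 mm wide; open, the fingers measure 123 mm over their backs; the gripper's body (75 mm by 187 mm) begins 45 mm behind the grasp point.
Start: joints at [-1.408, 0.181, 1.607, -0, 1.354, -0.206], TCP at [207.302, -536.346, 257.414] pointing down, gripper open.
Joint ranges: [-2.99, 2.99], [-0.89, 2.07], [0.3, 2.58], [-1.14, 4.28], [0, 2.63], [-3.12, 3.12]. Speed limits (rad/s): [2.57, 2.57, 3.01, 3.14, 3.14, 3.14].

### API

Orientations are given as a rotation vector (axis times angle).
In Python, from plant import * gives the robot as it stands. The module is installed in compiled form; this text tells all that it offers.
- The arm moves only by the tool servo_tool, never from a script. Its argument "motion" is a list that holds one entry, the list of rows, each a list of 4 numbers: the shift along the tool's x, y, z in cm, then the turn about the tool's z in units of 5 degrees (1.0 is 5 degrees). A call has 1 to 10 rows; each row shifts and turns the commanded pose from where the row before left it, along the tool's axes as they then stand; what a row does not reach is not made up. A row lasts 1/10 s, in which the tool goes at most 50 mm and 8.59 degrees, less where a joint would pass 70% of its speed; a pose out of reach is approached as far as the arm can. A call is refused whole if a number of a shift passes 5 or a number of a turn 1, either way. A call with a gripper value outside its range is refused whole. "jaw" is the closure, from 0 (fully open) to 1 (shut), set as the call begins (left out, the last holds). The fingers move at their own pace and stop on an object; "newtons" is the grip in N (left out, the last holds). Time passes only in rows, so rows that do not move let the fingers close. It gives the time, the measured TCP pose, the force, the opening and the grip force at its end, in the units of the state.
- get_state(): the state, without advancing time (a new reading comes with each control period).
- snapshot(name): name is "side" or "top"; returns (picture, depth): 480x640x3 uint8, blue, green, red; 480x640 float32, mm along the optical axis (not along the pixel's ray), 0 where there is no reading.
- camera_model(name): a dict with "fx", "fy", "cx", "cy" (pixels), "rvec" (rotation vector, rad) and "tvec" (3), from world to camera coordinates, as OpenCV has them. Camera axes: x right, y down, z forward; pixel columns grow to the right and rows downward; lengths in mm; the calibration is good to about 2 mm. A picture is of the moment at which its call begins. camera_model takes no time and is no camera call.
- sign_off(): hands the job in; it is judged then, once.
The state is a dict: "t": time; "joints": joint angles; "qd": joint speeds; "effort": joint torques, N m; "tcp_pos": TCP position; "tcp_rot": TCP orientation; "contact_force": force on the tool from outside, world axes, zero at the start; "torque": the same for the moment, N m; "grip_width": finger opening in mm; "grip_force": force on a finger pad.
Only numpy, scipy, OpenCV 4.12 (cv2) and the standard library are available. Lean on these libraries where they do the work, as an engineer would, in place of code of your own. Each camera call takes 0.05 s, during which the arm holds its last target. There are 200 camera calls.

## Working session

There is one attempt and no reset: what is moved stays moved. The work goes in short steps, Python scripts to look and compute and a tool call to move; the robot and the scene stay as the last step left them, time stands still between calls to the robot, and variables do not carry over. Pictures are saved under pics/ and viewed, at most 14 in all, crops included, and the job is handed in when it is done.

Besides the shell and the picture viewer there is one more tool, called after "Emit:" as name(argument=value, ...), one argument or row to a line, values as JSON. servo_tool: Moves the arm, as the interface text tells. Its arguments: {"type":"object","properties":{"motion":{"type":"array"},"jaw":{"type":"number"},"newtons":{"type":"number"}},"required":["motion"]}

```bash
mkdir -p pics; python3 - <<'E'
from plant import *
import cv2,numpy as np
for n in("top","side"):
    p,d=snapshot(n);cv2.imwrite(f"pics/{n}0.png",p);np.save(f"{n}_d.npy",d);np.save(f"{n}_p.npy",p)
    m=camera_model(n);R=cv2.Rodrigues(np.array(m["rvec"],float))[0];print(n,m,-R.T@np.array(m["tvec"]).ravel())
print(get_state())
E
```

```text
top {'fx': 474.59221305815953, 'fy': 474.59221305815953, 'cx': 322.9584050750939, 'cy': 242.50540904560543, 'rvec': array([ 2.22454042, -2.17945255,  0.1011846 ]), 'tvec': array([-20.01988987, 520.43588772, 882.44921642])} [462.88226115  14.99362944 914.04930511]
side {'fx': 476.2158444031257, 'fy': 476.2158444031257, 'cx': 317.690395140047, 'cy': 236.485557659348, 'rvec': array([ 0.33647427, -2.74863723,  1.29137735]), 'tvec': array([503.23138395, 113.88706561, 818.72111879])} [368.14213328 660.94710012 603.43737074]
{'t': 0.1, 'joints': array([-1.40834081e+00,  1.81464441e-01,  1.60786020e+00,  1.69948031e-05,
        1.35375279e+00, -2.06290493e-01]), 'qd': array([ 0.00068356,  0.00084751, -0.00160599, -0.00021621, -0.00058228,
        0.0013751 ]), 'effort': array([ 4.00119643e-04, -4.34822702e+01, -3.42696261e+01,  7.04257283e-02,
        3.40527738e-02, -3.27777434e-05]), 'tcp_pos': array([ 207.21339178, -535.91671641,  256.62459042]), 'tcp_rot': array([-3.08688918e+00, -5.75671070e-01, -7.71358719e-05]), 'contact_force': array([-0.57943723, -0.73349923,  0.39628522]), 'torque': array([-0.0636385 , -0.03167091,  0.01033824]), 'grip_force': 0.0, 'grip_width': 88.18658402317176}
```

View pics/top0.png

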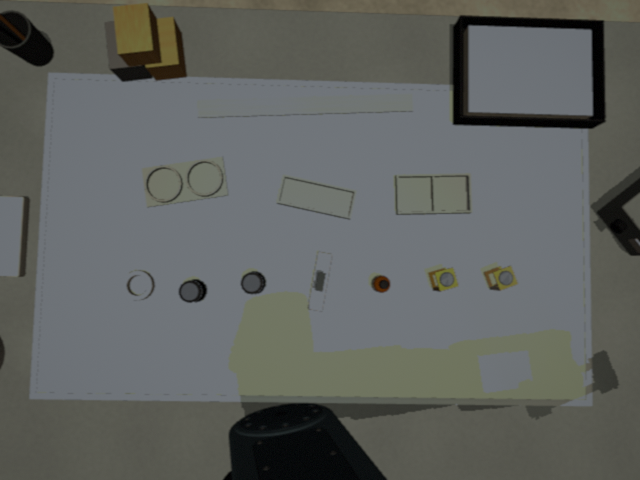

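View pics/side0.png

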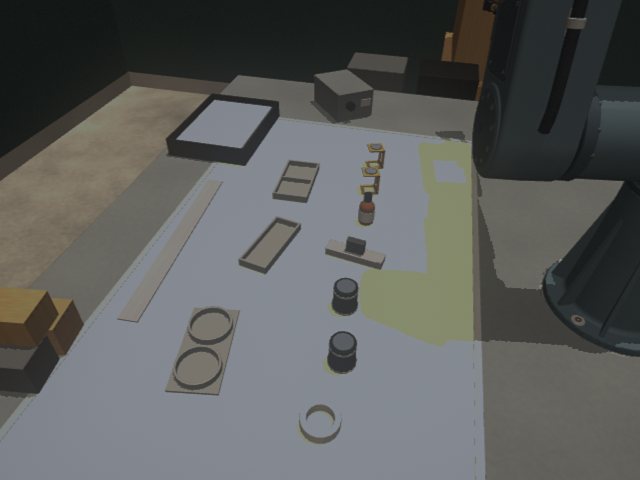

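The top view shows the loupe tray at (185,182), weight tray (316,197), tester tray (432,195), roll (140,285), loupes (193,291) and (253,283), weight (320,281), bottle (381,284) and testers (444,279) and (502,278). Next I'll use the depth for heights and zoom in.

```bash
cat > h.py <<'E'
import cv2,numpy as np
from plant import *
def cam(n):
    m=camera_model(n);R=cv2.Rodrigues(np.array(m["rvec"],float))[0];t=np.array(m["tvec"],float).ravel()
    return m,R,t
def ray(n,uv,z):
    """pixels (N,2) -> world points on plane z"""
    m,R,t=cam(n);uv=np.atleast_2d(np.asarray(uv,float))
    d=np.c_[(uv[:,0]-m["cx"])/m["fx"],(uv[:,1]-m["cy"])/m["fy"],np.ones(len(uv))]@R
    c=-R.T@t
    return c+d*((z-c[2])/d[:,2])[:,None]
def cloud(n,d):
    m,R,t=cam(n);v,u=np.mgrid[:480,:640]
    p=np.stack([(u-m["cx"])/m["fx"]*d,(v-m["cy"])/m["fy"]*d,d],-1)
    return (p-t)@R
E
python3 - <<'E'
from h import *
d=np.load("top_d.npy");p=np.load("top_p.npy");P=cloud("top",d)
print("table z",np.median(P[230:250,260:300,2]),P[230:250,260:300,2].std())
z=P[...,2]
for lo,hi,a in((7,100,30),(30,100,15)):
    mk=((z>lo)&(z<hi)&(d>0)).astype(np.uint8);mk[:150]=0;mk[325:]=0;mk[:,:100]=0;mk[:,540:]=0
    n,l,s,c=cv2.connectedComponentsWithStats(mk)
    for i in range(1,n):
        if s[i,4]<a: continue
        q=P[l==i];r=cv2.minAreaRect(q[:,:2].astype(np.float32))
        print(lo,s[i],c[i].round(1),"mean",q.mean(0).round(1),"zmax",np.percentile(q[:,2],95).round(1),"rect",np.round(r[0],1),np.round(r[1],1),round(r[2],1))
big=cv2.resize(p[145:325,110:300],None,fx=4,fy=4,interpolation=cv2.INTER_CUBIC);
cv2.imwrite("pics/cl.png",cv2.convertScaleAbs(cv2.resize(p[235:325,360:540],None,fx=4.4,fy=4.4,interpolation=cv2.INTER_CUBIC),alpha=1.2))
E
```

```text
table z 1.2693557271625004 45.606988562693395
7 [184 160  40  38 341] [202.7 177.5] mean [640.  221.9  14.4] zmax 18.8 rect [641.1 222.5] [74.  68.6] 57.3
7 [143 165  41  38 359] [161.8 183.6] mean [626.4 298.5  14.2] zmax 18.6 rect [626.1 298.4] [69.8 71.3] 45.8
7 [395 173  77  42 810] [434.4 192.7] mean [ 621.6 -222.2   15. ] zmax 19.2 rect [ 620.4 -220.1] [ 77.  145.8] 2.4
7 [276 174  80  45 581] [315.6 196. ] mean [609.6   6.4  15.4] zmax 19.3 rect [609.2   5.7] [144.   57.2] 79.0
7 [307 252  25  59 866] [319.1 281.1] mean [447.9  -3.5  21.1] zmax 43.8 rect [447.9  -3.7] [ 28. 110.] 80.9
7 [433 267  25  25 411] [445.1 279.4] mean [ 455.7 -233.3   50. ] zmax 54.2 rect [ 456.3 -233.7] [36.2 36.7] 17.4
7 [489 266  29  25 422] [503.6 278.5] mean [ 459.5 -341.8   49.3] zmax 53.9 rect [ 461.2 -343. ] [36.2 37.1] 21.0
7 [122 270  32  30 464] [137.1 284.7] mean [434.5 335.4  17.2] zmax 21.0 rect [434.3 336.4] [54.5 54.9] 9.0
7 [240 271  26  23 460] [252.4 282.4] mean [443.5 118.3  44.3] zmax 51.5 rect [442.7 119.1] [41.  40.7] 47.8
7 [371 275  19  18 274] [379.9 283.5] mean [ 446.1 -113.6   49.9] zmax 71.4 rect [ 445.8 -116.1] [31.4 30.6] 1.5
7 [178 279  29  24 532] [192.  290.5] mean [426.7 227.4  41.9] zmax 51.4 rect [426.4 230.4] [41.4 41.3] 1.3
30 [434 267  24  25 396] [445.5 279.1] mean [ 456.3 -233.6   51.3] zmax 54.3 rect [ 456.3 -233.7] [36.2 36.7] 17.4
30 [492 266  26  25 399] [504.2 278. ] mean [ 460.4 -342.2   51.2] zmax 53.9 rect [ 461.2 -343. ] [36.2 37.1] 21.0
30 [240 272  23  22 401] [251.2 282.7] mean [443.  120.   48.8] zmax 51.6 rect [443.4 120.7] [39.6 38.1] 89.8
30 [315 272  10  19 141] [319.4 281.1] mean [448.1  -3.6  42.9] zmax 45.3 rect [447.9  -3.7] [13.8 33.5] 81.2
30 [372 275  18  18 255] [380.5 283.5] mean [ 446.  -114.3   52.2] zmax 71.4 rect [ 445.8 -116.3] [31.4 30.3] 1.5
30 [178 280  25  23 431] [189.9 290.9] mean [426.1 229.7  48.1] zmax 51.6 rect [426.  230.8] [39.3 38.9] 31.3
```

View pics/cl.png

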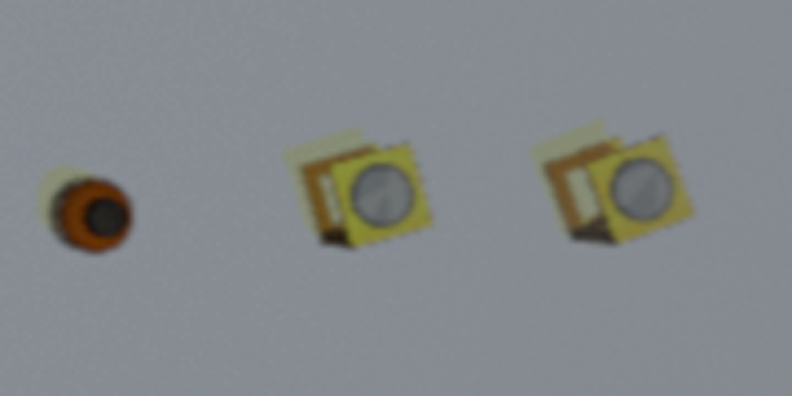

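The crop shows both testers open to the left, with the wall at the bottom (world -x, towards the robot). Plate edges run up to the right, which means yaws of about +17° and +21°. The rectangle sizes match the given sizes. I'll cross-check positions with the side camera.

```bash
cat >> h.py <<'E'
def plan(x,y,z,th=None):
    """shift (cm) in present tool axes to the goal, and turn units to heading th (deg, of tool x)"""
    s=get_state();R=cv2.Rodrigues(s["tcp_rot"])[0];v=R.T@(np.array([x,y,z])-s["tcp_pos"])/10
    h=np.degrees(np.arctan2(R[1,0],R[0,0]))
    print("t",round(s["t"],1),"pos",s["tcp_pos"].round(1),"th",round(h,1),"w",round(s["grip_width"],1),"shift",v.round(2),"turn",None if th is None else round(-(((th-h+180)%360)-180)/5,2))
E
python3 - <<'E'
from h import *
d=np.load("side_d.npy");P=cloud("side",d);z=P[...,2]
C={"tA":(456,-234,40),"tB":(461,-343,40),"lA":(426,230.8,40),"lB":(443.2,120.5,40),"w":(448,-3.7,32),"wt":(609,6,8),"tt":(620,-220,8),"lt1":(641,222,8),"lt2":(626,298,8),"bot":(446,-116,50),"roll":(434,336,10)}
for k,(x,y,h) in C.items():
    r=85 if k in("wt","tt") else 42
    q=P[(np.hypot(P[...,0]-x,P[...,1]-y)<r)&(z>h)&(z<90)&(d>0)]
    b=cv2.minAreaRect(q[:,:2].astype(np.float32));print(k,len(q),np.round(b[0],1),np.round(b[1],1),round(b[2],1),"z95",np.percentile(q[:,2],95).round(1))
plan(461.2-7*np.cos(np.radians(21)),-343-7*np.sin(np.radians(21)),38,21)
E
```

```text
tA 170 [ 456.6 -232.2] [36.3 40. ] 20.6 z95 52.6
tB 139 [ 460.7 -341.7] [36.4 43.3] 21.8 z95 52.6
lA 586 [425.5 232.5] [39.2 41. ] 14.2 z95 50.4
lB 425 [443.4 121.5] [39.  41.3] 11.8 z95 50.5
w 175 [447.8  -2.4] [17.1 34.5] 78.2 z95 43.8
wt 684 [609.6   5. ] [148.7  59.2] 79.1 z95 17.4
tt 554 [ 620.5 -217.8] [ 77.  150.1] 2.7 z95 17.4
lt1 524 [639.5 221.6] [68.7 70. ] 17.7 z95 17.4
lt2 610 [626.8 298.5] [68.7 69.9] 41.7 z95 17.5
bot 99 [ 445.  -115.5] [16.4 17.5] 16.1 z95 71.3
roll 879 [434.2 337.5] [54.4 55.3] 13.1 z95 19.8
t 0.1 pos [ 207.2 -535.9  256.6] th 21.1 w 88.2 shift [29.94 -8.81 21.88] turn 0.03
```

Both views agree within about 2 mm. Tester B goes first.

Emit:
servo_tool(
  motion=[
    [[3, -0.9, 1, 0], [3, -0.9, 1, 0], [3, -0.9, 1, 0], [3, -0.9, 1, 0], [3, -0.9, 1, 0], [3, -0.9, 1.5, 0], [3, -0.9, 1.5, 0], [3, -0.9, 1.5, 0], [3, -0.8, 1.5, 0], [2.9, -0.8, 1.5, 0]],
  ],
  jaw=0.25,
)

```text
t: 1.1
tcp_pos: [455.2, -345.3, 131.5]
tcp_rot: [-3.088, -0.576, 0.0]
contact_force: [0.2, -1.3, -0.4]
grip_width: 66.1
grip_force: 0.0
```

```bash
python3 -c "
from h import *
plan(454.7,-345,38,21)"
```

```text
t 1.1 pos [ 455.2 -345.3  131.5] th 21.1 w 66.1 shift [-0.04 -0.04  9.35] turn 0.03
```

Emit:
servo_tool(
  motion=[
    [[0, 0, 2, 0], [0, 0, 2, 0], [0, 0, 2, 0], [0, 0, 1.5, 0], [0, 0, 1, 0], [0, 0, 0.8, 0], [0, 0, 0, 0]],
  ],
)

```text
t: 1.8
tcp_pos: [454.1, -346.1, 38.6]
tcp_rot: [-3.087, -0.575, 0.001]
contact_force: [-0.4, -0.4, -0.1]
grip_width: 66.4
grip_force: 0.0
```

Emit:
servo_tool(
  motion=[
    [[0, 0, 0, 0], [0, 0, 0, 0], [0, 0, 0, 0], [0, 0, 0, 0], [0, 0, 0, 0], [0, 0, 0, 0]],
  ],
  jaw=1,
  newtons=15,
)

```text
t: 2.4
tcp_pos: [454.7, -346.8, 39.9]
tcp_rot: [3.087, 0.576, 0.001]
contact_force: [-1.0, 0.6, 2.9]
grip_width: 35.0
grip_force: 15.0
```

Emit:
servo_tool(
  motion=[
    [[0, 0, -0.5, 0], [0, 0, -1, 0], [0, 0, -1.5, 0], [0, 0, -2, 0], [0, 0, -2, 0], [0, 0, -2, 0], [0, 0, 0, 0]],
  ],
)

```text
t: 3.1
tcp_pos: [456.1, -348.3, 133.6]
tcp_rot: [3.082, 0.575, 0.006]
contact_force: [0.7, 0.6, -0.6]
grip_width: 35.0
grip_force: 15.0
```

```bash
python3 - <<'E'
from h import *
a=np.radians(2.5);u=np.array([np.cos(a),np.sin(a)]);v=np.array([-u[1],u[0]])
c=np.array([620.4,-219.1])
for s in(-36,36):
    g=c+s*v-7*u;print(g.round(1))
g=c-36*v-7*u
plan(g[0],g[1],43,2.5)
p,d=snapshot("side");cv2.imwrite("pics/s1.png",p[100:300,220:480].repeat(3,0).repeat(3,1))
E
```

```text
[ 615.  -255.4]
[ 611.8 -183.4]
t 3.1 pos [ 456.1 -348.3  133.6] th 21.1 w 35.0 shift [18.14 -3.    9.09] turn 3.73
```

View pics/s1.png

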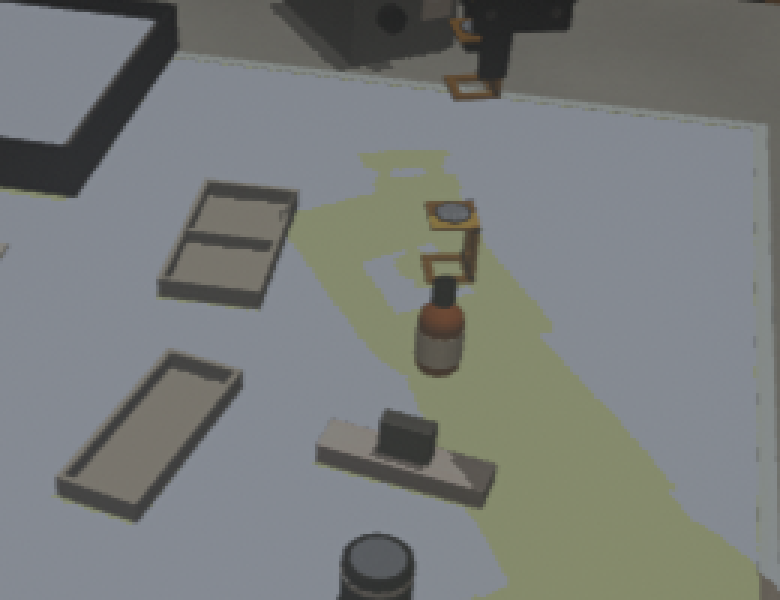

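The tester hangs upright in the jaws at crop (475,60). Moving it to the right-hand bay.

Emit:
servo_tool(
  motion=[
    [[1, -0.2, 0, 0], [2, -0.3, 0, 0], [2.6, -0.4, 0, 0], [2.8, -0.5, 0.5, 0], [2.8, -0.5, 1, 0], [2.8, -0.5, 1, 0], [2.2, -0.4, 1, 0], [1.4, -0.2, 0.5, 0], [0.5, 0, 0, 0.7], [0, 0, 0, 1]],
  ],
)

```text
t: 4.15
tcp_pos: [612.7, -252.0, 87.9]
tcp_rot: [-3.121, -0.343, 0.003]
contact_force: [-0.4, 0.1, -0.9]
grip_width: 35.1
grip_force: 15.0
```

Emit:
servo_tool(
  motion=[
    [[0, 0, 0, 1], [0, 0, 0, 1], [0, 0, 0, 0]],
  ],
)

```text
t: 4.45
tcp_pos: [612.1, -252.9, 88.5]
tcp_rot: [-3.14, -0.071, 0.002]
contact_force: [0.3, -0.4, -1.4]
grip_width: 35.3
grip_force: 15.0
```

```bash
python3 -c "
from h import *
plan(615,-255.4,43.5,2.5)"
```

```text
t 4.5 pos [ 612.1 -252.9   88.5] th 2.6 w 35.3 shift [0.28 0.27 4.5 ] turn 0.02
```

Emit:
servo_tool(
  motion=[
    [[0.3, 0.2, 1, 0], [0, 0, 1, 0], [0, 0, 1, 0], [0, 0, 0.7, 0], [0, 0, 0.3, 0], [0, 0, 0, 0], [0, 0, 0, 0]],
  ],
)

```text
t: 5.15
tcp_pos: [615.8, -255.2, 49.6]
tcp_rot: [3.141, 0.072, 0.001]
contact_force: [0.2, 0.1, -1.0]
grip_width: 35.2
grip_force: 15.0
```

```bash
python3 -c "
from h import *
plan(615,-255.4,43.5,2.5)
s=get_state();print(s['contact_force'],s['qd'])
p,d=snapshot('side');cv2.imwrite('pics/s2.png',p[140:230,240:360].repeat(5,0).repeat(5,1))"
```

```text
t 5.2 pos [ 615.8 -255.2   49.6] th 2.6 w 35.2 shift [-0.08  0.02  0.61] turn 0.03
[ 0.20081187  0.12521672 -0.95869353] [ 0.00124479 -0.00838815 -0.00504562 -0.00044046 -0.00029663  0.00066941]
```

View pics/s2.png

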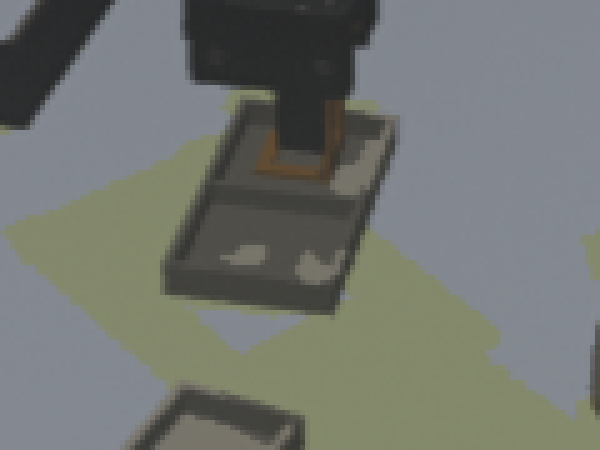

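The tester is over the far bay, a few mm above the floor.

Emit:
servo_tool(
  motion=[
    [[0, 0, 0.2, 0], [0, 0, 0.2, 0], [0, 0, 0.1, 0], [0, 0, 0, 0], [0, 0, 0, 0]],
  ],
)

```text
t: 5.7
tcp_pos: [615.6, -255.1, 44.4]
tcp_rot: [-3.141, -0.072, 0.0]
contact_force: [0.2, 0.1, -0.5]
grip_width: 35.2
grip_force: 15.0
```

Emit:
servo_tool(
  motion=[
    [[0, 0, 0.1, 0], [0, 0, 0.05, 0], [0, 0, 0, 0], [0, 0, 0, 0]],
  ],
)

```text
t: 6.1
tcp_pos: [615.7, -255.2, 43.9]
tcp_rot: [3.14, 0.072, 0.0]
contact_force: [-2.2, 1.8, 4.8]
grip_width: 35.0
grip_force: 15.0
```

Emit:
servo_tool(
  motion=[
    [[0, 0, 0, 0], [0, 0, 0, 0], [0, 0, 0, 0], [0, 0, 0, 0], [0, 0, 0, 0]],
  ],
  jaw=0.4,
)

```text
t: 6.6
tcp_pos: [615.5, -255.1, 42.8]
tcp_rot: [-3.141, -0.072, 0.0]
contact_force: [-0.1, 0.5, 0.4]
grip_width: 52.8
grip_force: 0.0
```

Emit:
servo_tool(
  motion=[
    [[0, 0, -1, 0], [0, 0, -2, 0], [0, 0, -2, 0], [0, 0, -2, 0], [0, 0, -1, 0], [0, 0, 0, 0]],
  ],
)

```text
t: 7.2
tcp_pos: [616.7, -255.8, 125.4]
tcp_rot: [3.139, 0.072, 0.005]
contact_force: [-0.3, -0.2, -0.2]
grip_width: 53.2
grip_force: 0.0
```

```bash
python3 -c "
from h import *
a=np.radians(18)
plan(456.3-7*np.cos(a),-233-7*np.sin(a),38.5,18)
p,d=snapshot('side');cv2.imwrite('pics/s3.png',p[140:230,240:360].repeat(5,0).repeat(5,1))"
```

```text
t 7.2 pos [ 616.7 -255.8  125.4] th 2.6 w 53.2 shift [-16.62  -2.85   8.63] turn -3.07
```

View pics/s3.png

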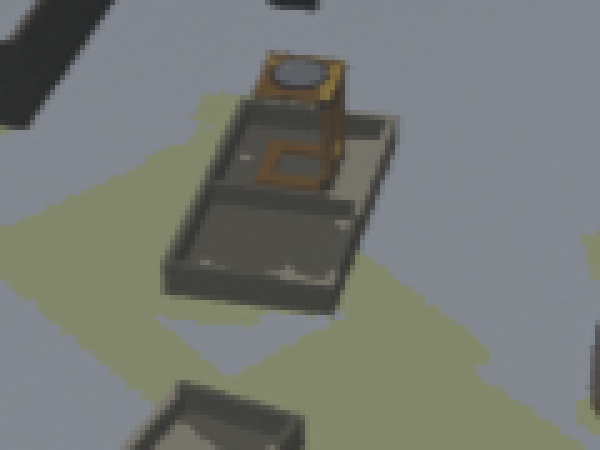

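The tester stands upright in the far bay. Now tester A.

Emit:
servo_tool(
  motion=[
    [[-1.6, -0.3, 0, 0], [-3, -0.5, 0, 0], [-3, -0.5, 0, 0], [-3, -0.5, 0, 0], [-3, -0.5, 0, 0], [-2, -0.4, 0, 0], [-1, -0.2, 0, -1], [0, 0, 0, -1], [0, 0, 0, -1], [0, 0, 0, 0]],
  ],
  jaw=0.28,
)

```text
t: 8.25
tcp_pos: [447.7, -233.2, 121.8]
tcp_rot: [-3.103, -0.482, 0.002]
contact_force: [-0.9, 0.4, 0.1]
grip_width: 63.2
grip_force: 0.0
```

```bash
python3 -c "
from h import *
a=np.radians(18)
plan(456.3-7*np.cos(a),-233-7*np.sin(a),38.5,18)"
```

```text
t 8.2 pos [ 447.7 -233.2  121.8] th 17.7 w 63.2 shift [0.14 0.26 8.33] turn -0.07
```

Emit:
servo_tool(
  motion=[
    [[0.1, 0.2, 2, 0], [0, 0, 2, 0], [0, 0, 2, 0], [0, 0, 1.2, 0], [0, 0, 0.7, 0], [0, 0, 0.4, 0], [0, 0, 0, 0]],
  ],
)

```text
t: 8.95
tcp_pos: [450.0, -235.3, 39.8]
tcp_rot: [-3.104, -0.481, 0.0]
contact_force: [-0.0, -0.0, 0.5]
grip_width: 63.9
grip_force: 0.0
```

Emit:
servo_tool(
  motion=[
    [[0, 0, 0, 0], [0, 0, 0, 0], [0, 0, 0, 0], [0, 0, 0, 0], [0, 0, 0, 0], [0, 0, 0, 0]],
  ],
  jaw=1,
)

```text
t: 9.55
tcp_pos: [450.5, -235.1, 40.6]
tcp_rot: [-3.104, -0.481, -0.002]
contact_force: [0.7, 3.3, 5.6]
grip_width: 33.5
grip_force: 33.6
```

Emit:
servo_tool(
  motion=[
    [[0, 0, -0.5, 0], [0, 0, -1, 0], [0, 0, -1.5, 0], [0, 0, -2, 0], [0, 0, -2, 0], [0, 0, -1, 0], [0, 0, 0, 0]],
  ],
  newtons=15,
)

```text
t: 10.25
tcp_pos: [450.9, -236.2, 121.8]
tcp_rot: [3.102, 0.481, 0.004]
contact_force: [0.6, 0.5, -0.2]
grip_width: 33.5
grip_force: 23.8
```

```bash
python3 -c "
from h import *
plan(611.8,-183.4,45,2.5);s=get_state();print(s['tcp_rot'],s['grip_force'])
p,d=snapshot('side');cv2.imwrite('pics/s4.png',p[60:240,300:460].repeat(3,0).repeat(3,1))"
```

```text
t 10.2 pos [ 450.9 -236.2  121.8] th 17.6 w 33.5 shift [16.92 -0.18  7.71] turn 3.03
[3.10168366 0.48093608 0.00363029] 23.8128094637068
```

View pics/s4.png

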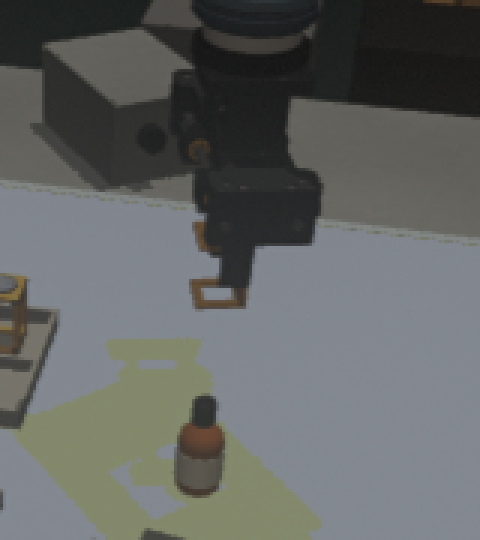

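The second tester is held level at crop (218,260). Moving it to the near bay.

Emit:
servo_tool(
  motion=[
    [[1, 0, 0, 0], [2, 0, 0, 0], [2.6, 0, 0, 0], [2.8, -0.1, 0.5, 0], [2.8, -0.1, 0.5, 0], [2.6, 0, 1, 0], [2, 0, 1, 0], [1.1, 0, 0.5, 0], [0, 0, 0, 1], [0, 0, 0, 1]],
  ],
)

```text
t: 11.3
tcp_pos: [610.1, -181.5, 83.3]
tcp_rot: [-3.134, -0.204, 0.003]
contact_force: [-0.3, -0.1, -0.9]
grip_width: 33.4
grip_force: 23.8
```

Emit:
servo_tool(
  motion=[
    [[0, 0, 0, 1], [0, 0, 0, 0], [0, 0, 0, 0]],
  ],
)

```text
t: 11.6
tcp_pos: [610.1, -182.1, 84.3]
tcp_rot: [-3.14, -0.075, 0.002]
contact_force: [0.1, 0.1, -0.5]
grip_width: 33.8
grip_force: 23.8
```

```bash
python3 -c "
from h import *
plan(611.8,-183.4,45,2.5);plan(437.3,0,0)"
```

```text
t 11.6 pos [ 610.1 -182.1   84.3] th 2.8 w 33.8 shift [0.17 0.14 3.93] turn 0.05
t 11.6 pos [ 610.1 -182.1   84.3] th 2.8 w 33.8 shift [-16.38 -19.02   8.46] turn None
```

Emit:
servo_tool(
  motion=[
    [[0.2, 0.1, 1, 0], [0, 0, 1, 0], [0, 0, 0.8, 0], [0, 0, 0.5, 0], [0, 0, 0.3, 0], [0, 0, 0, 0], [0, 0, 0, 0]],
  ],
)

```text
t: 12.3
tcp_pos: [612.7, -183.2, 49.1]
tcp_rot: [3.141, 0.072, 0.001]
contact_force: [0.5, -0.3, -0.6]
grip_width: 33.8
grip_force: 23.8
```

Emit:
servo_tool(
  motion=[
    [[0, 0, 0.1, 0], [0, 0, 0.1, 0], [0, 0, 0, 0], [0, 0, 0, 0]],
  ],
)

```text
t: 12.7
tcp_pos: [612.5, -183.2, 47.0]
tcp_rot: [3.141, 0.072, 0.0]
contact_force: [-0.5, 1.0, -0.3]
grip_width: 33.5
grip_force: 23.8
```

Keep going until contact.

Emit:
servo_tool(
  motion=[
    [[0, 0, 0.1, 0], [0, 0, 0.1, 0], [0, 0, 0, 0], [0, 0, 0, 0]],
  ],
)

```text
t: 13.1
tcp_pos: [612.6, -183.4, 45.3]
tcp_rot: [3.14, 0.072, 0.0]
contact_force: [-2.5, -0.3, 4.0]
grip_width: 33.1
grip_force: 24.6
```

Emit:
servo_tool(
  motion=[
    [[0, 0, 0, 0], [0, 0, 0, 0], [0, 0, 0, 0], [0, 0, 0, 0], [0, 0, 0, 0]],
  ],
  jaw=0.4,
)

```text
t: 13.6
tcp_pos: [612.4, -183.1, 44.8]
tcp_rot: [-3.141, -0.072, 0.0]
contact_force: [0.1, 0.6, 0.3]
grip_width: 53.1
grip_force: 0.0
```

Emit:
servo_tool(
  motion=[
    [[0, 0, -1, 0], [0, 0, -2, 0], [0, 0, -2, 0], [0, 0, -2, 0], [0, 0, -1.5, 0], [0, 0, 0, 0]],
  ],
)

```text
t: 14.2
tcp_pos: [614.1, -183.9, 133.2]
tcp_rot: [3.138, 0.072, 0.007]
contact_force: [-0.3, -0.0, 0.4]
grip_width: 52.8
grip_force: 0.0
```

```bash
python3 -c "
from h import *
plan(447.9,-3.1,38,-9.1)
p,d=snapshot('side');cv2.imwrite('pics/s5.png',p[140:280,240:400].repeat(4,0).repeat(4,1))"
```

```text
t 14.2 pos [ 614.1 -183.9  133.2] th 2.6 w 52.8 shift [-15.82 -18.85   9.4 ] turn 2.35
```

View pics/s5.png

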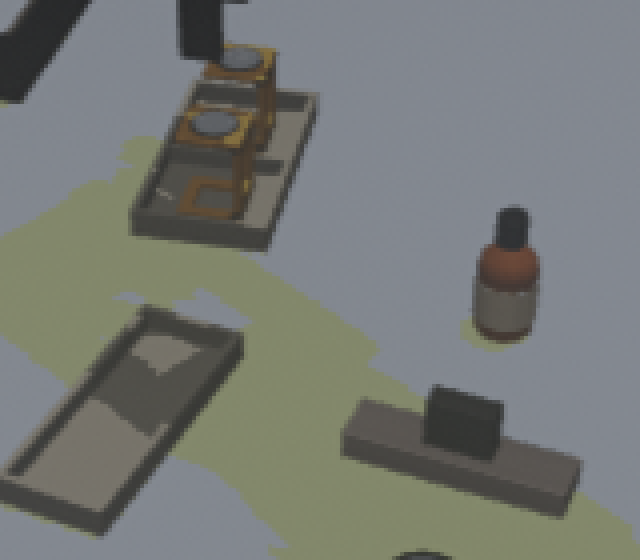

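Both testers are seated. Now the weight.

Emit:
servo_tool(
  motion=[
    [[-1, -1, 0, 0], [-2.2, -2.5, 0, 0], [-2.4, -3, 0, 0], [-2.4, -3, 0, 0], [-2.4, -3, 0, 0], [-2.4, -3, 0, 0], [-2, -2.3, 0, 0], [-1, -1.1, 0, 1], [0, 0, 0, 1], [0, 0, 0, 0.3]],
  ],
)

```text
t: 15.25
tcp_pos: [445.0, -1.0, 129.1]
tcp_rot: [-3.132, 0.245, 0.002]
contact_force: [-0.6, 0.1, 0.8]
grip_width: 52.5
grip_force: 0.0
```

Emit:
servo_tool(
  motion=[
    [[0, 0, 2, 0], [0, 0, 2, 0], [0, 0, 0, 0], [0, 0, 0, 0]],
  ],
)

```text
t: 15.65
tcp_pos: [445.6, -1.7, 89.6]
tcp_rot: [-3.132, 0.242, 0.003]
contact_force: [0.3, -0.3, 0.1]
grip_width: 53.3
grip_force: 0.0
```

```bash
python3 -c "
from h import *
plan(447.9,-3.1,38,-9.1)"
```

```text
t 15.7 pos [445.6  -1.7  89.6] th -8.9 w 53.3 shift [0.25 0.1  5.15] turn 0.05
```

Emit:
servo_tool(
  motion=[
    [[0.2, 0.1, 1.5, 0], [0, 0, 1.5, 0], [0, 0, 1, 0], [0, 0, 0.7, 0], [0, 0, 0.2, 0], [0, 0, 0.1, 0], [0, 0, 0, 0]],
  ],
)

```text
t: 16.35
tcp_pos: [448.1, -3.0, 40.3]
tcp_rot: [3.132, -0.243, 0.001]
contact_force: [-0.5, -0.4, 0.4]
grip_width: 52.8
grip_force: 0.0
```

Emit:
servo_tool(
  motion=[
    [[0, 0, 0, 0], [0, 0, 0, 0], [0, 0, 0, 0], [0, 0, 0, 0], [0, 0, 0, 0], [0, 0, 0, 0], [0, 0, 0, 0]],
  ],
  jaw=1,
  newtons=35,
)

```text
t: 17.05
tcp_pos: [447.9, -3.1, 40.0]
tcp_rot: [3.132, -0.243, 0.0]
contact_force: [-0.5, -1.1, 0.6]
grip_width: 13.9
grip_force: 34.9
```

Emit:
servo_tool(
  motion=[
    [[0, 0, -0.5, 0], [0, 0, -1, 0], [0, 0, -1.5, 0], [0, 0, -2, 0], [0, 0, -1, 0], [0, 0, -0.5, 0], [0, 0, 0, 0]],
  ],
)

```text
t: 17.75
tcp_pos: [448.1, -2.9, 105.5]
tcp_rot: [3.132, -0.243, 0.002]
contact_force: [-0.4, 0.4, -4.6]
grip_width: 13.7
grip_force: 34.9
```

```bash
python3 -c "
from h import *
plan(609.4,5.5,43,79);s=get_state();print(s['tcp_rot'],s['grip_force'])
p,d=snapshot('side');cv2.imwrite('pics/s6.png',p[130:290,250:430].repeat(4,0).repeat(4,1)[:600])"
```

```text
t 17.8 pos [448.1  -2.9 105.5] th -8.9 w 13.7 shift [15.8  -3.32  6.27] turn -17.57
[ 3.13202498e+00 -2.42783560e-01  1.92361518e-03] 34.90987482829951
```

View pics/s6.png

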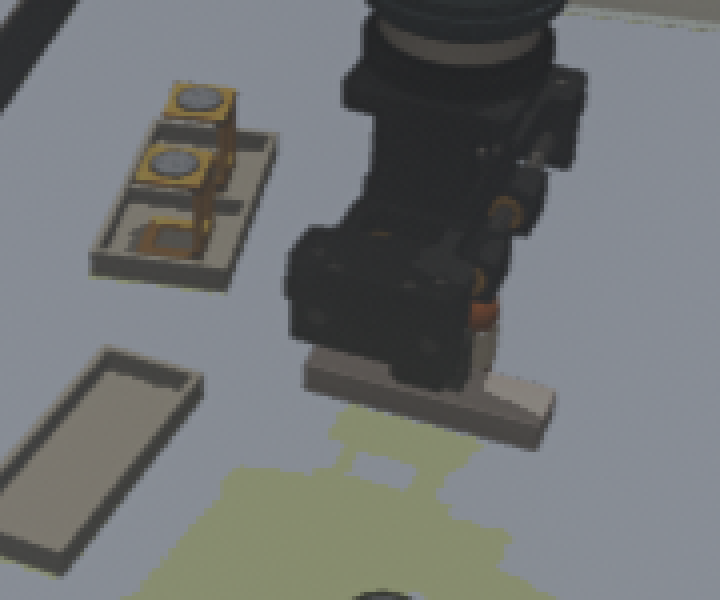

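The weight is held level. Carry it across, then turn.

Emit:
servo_tool(
  motion=[
    [[1, -0.2, 0, 0], [2, -0.4, 0, 0], [2.5, -0.5, 0, 0], [2.6, -0.6, 0, 0], [2.6, -0.6, 0, 0], [2.4, -0.5, 0, 0], [1.7, -0.3, 0, 0], [1, -0.2, 0, -0.5], [0, 0, 0, -0.8], [0, 0, 0, -1]],
  ],
)

```text
t: 18.8
tcp_pos: [609.3, 5.5, 103.2]
tcp_rot: [-3.14, -0.077, 0.003]
contact_force: [0.3, 0.7, -4.0]
grip_width: 13.8
grip_force: 34.9
```

Emit:
servo_tool(
  motion=[
    [[0, 0, 0, -1], [0, 0, 0, -1], [0, 0, 0, -1], [0, 0, 0, -1], [0, 0, 0, -1], [0, 0, 0, -1], [0, 0, 0, -1], [0, 0, 0, -1], [0, 0, 0, -1], [0, 0, 0, -1]],
  ],
)

```text
t: 19.8
tcp_pos: [608.9, 5.5, 103.3]
tcp_rot: [-2.812, -1.397, 0.002]
contact_force: [-0.5, -0.7, -3.8]
grip_width: 13.8
grip_force: 34.9
```

Emit:
servo_tool(
  motion=[
    [[0, 0, 0, -1], [0, 0, 0, -1], [0, 0, 0, -1], [0, 0, 0, -1], [0, 0, 0, -0.8], [0, 0, 0, -0.5], [0, 0, 0, 0], [0, 0, 0, 0]],
  ],
)

```text
t: 20.6
tcp_pos: [608.9, 5.5, 103.9]
tcp_rot: [-2.422, -1.999, 0.001]
contact_force: [-0.1, 0.0, -4.1]
grip_width: 13.7
grip_force: 34.9
```

```bash
python3 -c "
from h import *
plan(609.4,5.5,44,79)"
```

```text
t 20.6 pos [608.9   5.5 103.9] th 79.1 w 13.7 shift [0.01 0.05 5.99] turn 0.01
```

Emit:
servo_tool(
  motion=[
    [[0, 0, 1, 0], [0, 0, 1.5, 0], [0, 0, 1.3, 0], [0, 0, 0.8, 0], [0, 0, 0.5, 0], [0, 0, 0.3, 0], [0, 0, 0.2, 0], [0, 0, 0, 0], [0, 0, 0, 0]],
  ],
)

```text
t: 21.5
tcp_pos: [609.4, 5.3, 49.4]
tcp_rot: [2.421, 2.001, 0.001]
contact_force: [-0.5, -0.3, -3.5]
grip_width: 13.8
grip_force: 34.9
```

Emit:
servo_tool(
  motion=[
    [[0, 0, 0.1, 0], [0, 0, 0.1, 0], [0, 0, 0, 0], [0, 0, 0, 0]],
  ],
)

```text
t: 21.9
tcp_pos: [609.0, 5.3, 46.9]
tcp_rot: [-2.422, -2.001, 0.0]
contact_force: [0.4, -1.4, -4.0]
grip_width: 13.7
grip_force: 34.9
```

Emit:
servo_tool(
  motion=[
    [[0, 0, 0.1, 0], [0, 0, 0.1, 0], [0, 0, 0.05, 0], [0, 0, 0, 0], [0, 0, 0, 0]],
  ],
)

```text
t: 22.4
tcp_pos: [609.0, 5.3, 44.4]
tcp_rot: [-2.422, -2.001, 0.0]
contact_force: [-0.1, 0.3, -5.5]
grip_width: 13.8
grip_force: 34.9
```

Emit:
servo_tool(
  motion=[
    [[0, 0, 0.05, 0], [0, 0, 0.05, 0], [0, 0, 0, 0], [0, 0, 0, 0]],
  ],
)

```text
t: 22.8
tcp_pos: [609.2, 5.3, 44.0]
tcp_rot: [2.422, 2.001, 0.0]
contact_force: [-1.5, 0.3, 2.9]
grip_width: 13.8
grip_force: 34.9
```

Emit:
servo_tool(
  motion=[
    [[0, 0, 0, 0], [0, 0, 0, 0], [0, 0, 0, 0], [0, 0, 0, 0], [0, 0, 0, 0]],
  ],
  jaw=0.4,
)

```text
t: 23.3
tcp_pos: [609.0, 5.3, 43.4]
tcp_rot: [2.422, 2.001, 0.0]
contact_force: [-0.5, 0.0, 0.3]
grip_width: 51.5
grip_force: 0.0
```

Emit:
servo_tool(
  motion=[
    [[0, 0, -1, 0], [0, 0, -2, 0], [0, 0, -2, 0], [0, 0, -2, 0], [0, 0, -1.5, -1], [0, 0, 0, -1], [0, 0, 0, -1], [0, 0, 0, -1], [0, 0, 0, 0], [0, 0, 0, 0]],
  ],
  jaw=0.2,
)

```text
t: 24.3
tcp_pos: [609.1, 5.3, 128.9]
tcp_rot: [2.04, 2.389, 0.0]
contact_force: [-0.4, -0.2, -0.1]
grip_width: 70.5
grip_force: 0.0
```

```bash
python3 -c "
from h import *
plan(443.3,121,38,101)"
```

```text
t 24.3 pos [609.1   5.3 128.9] th 99.0 w 70.5 shift [ 14.02 -14.58   9.08] turn -0.4
```

Emit:
servo_tool(
  motion=[
    [[1, -1.2, 0, 0], [2, -2.1, 0, 0], [2.4, -2.5, 0, 0], [2.4, -2.5, 0, 0], [2.4, -2.5, 0, 0], [2, -2, 0, 0], [1.2, -1.2, 0, 0], [0.6, -0.6, 0, 0], [0, 0, 0, -0.4], [0, 0, 0, 0]],
  ],
)

```text
t: 25.3
tcp_pos: [443.5, 120.2, 128.9]
tcp_rot: [1.995, 2.425, 0.001]
contact_force: [0.4, -0.6, 0.5]
grip_width: 70.5
grip_force: 0.0
```

Emit:
servo_tool(
  motion=[
    [[0, 0, 1.5, 0], [0, 0, 1.5, 0], [0, 0, 0, 0], [0, 0, 0, 0]],
  ],
)

```text
t: 25.7
tcp_pos: [443.1, 120.1, 98.5]
tcp_rot: [-1.997, -2.425, 0.0]
contact_force: [0.7, -0.3, 0.5]
grip_width: 70.8
grip_force: 0.0
```

```bash
python3 -c "
from h import *
plan(443.3,121,38,101)"
```

```text
t 25.7 pos [443.1 120.1  98.5] th 101.1 w 70.8 shift [0.09 0.04 6.05] turn 0.01
```

Emit:
servo_tool(
  motion=[
    [[0.1, 0, 1.5, 0], [0, 0, 1.5, 0], [0, 0, 1.5, 0], [0, 0, 0.9, 0], [0, 0, 0.4, 0], [0, 0, 0.2, 0], [0, 0, 0, 0]],
  ],
)

```text
t: 26.4
tcp_pos: [442.8, 121.3, 38.8]
tcp_rot: [1.995, 2.426, 0.001]
contact_force: [-1.5, -0.6, 0.3]
grip_width: 70.4
grip_force: 0.0
```

Emit:
servo_tool(
  motion=[
    [[0, 0, 0, 0], [0, 0, 0, 0], [0, 0, 0, 0], [0, 0, 0, 0], [0, 0, 0, 0], [0, 0, 0, 0]],
  ],
  jaw=1,
  newtons=20,
)

```text
t: 27.0
tcp_pos: [442.6, 121.4, 38.6]
tcp_rot: [1.995, 2.426, 0.0]
contact_force: [0.3, 0.5, 2.3]
grip_width: 38.6
grip_force: 20.0
```

Emit:
servo_tool(
  motion=[
    [[0, 0, -0.5, 0], [0, 0, -1, 0], [0, 0, -1.5, 0], [0, 0, -2, 0], [0, 0, -1, 0], [0, 0, -0.5, 0], [0, 0, 0, 0]],
  ],
)

```text
t: 27.7
tcp_pos: [442.8, 121.4, 104.1]
tcp_rot: [1.995, 2.426, 0.002]
contact_force: [0.7, -0.7, -0.8]
grip_width: 38.8
grip_force: 20.0
```

```bash
python3 -c "
from h import *
plan(640.3,222.1,43,101);s=get_state();print(s['tcp_rot'],s['grip_force'])
p,d=snapshot('side');cv2.imwrite('pics/s7.png',p[180:480,120:470].repeat(2,0).repeat(2,1))"
```

```text
t 27.7 pos [442.8 121.4 104.1] th 101.1 w 38.8 shift [ 6.07 21.31  6.14] turn 0.03
[1.99478185e+00 2.42557029e+00 1.52483894e-03] 19.999839328229427
```

View pics/s7.png

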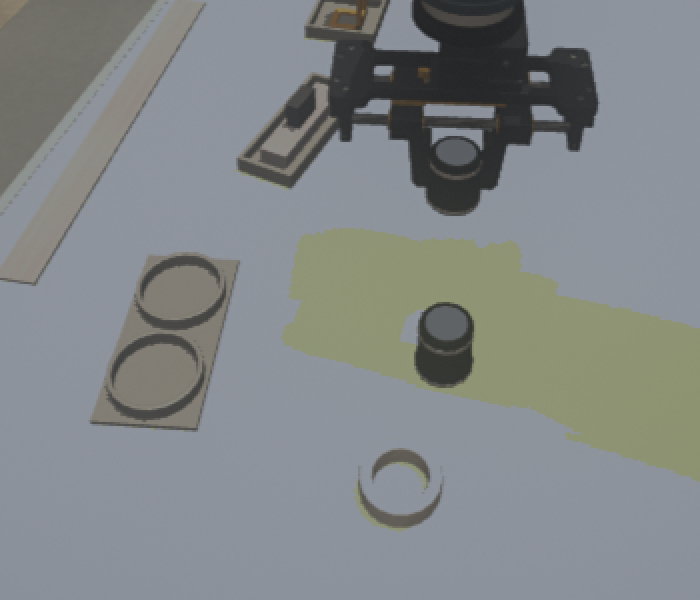

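The loupe is held upright at crop (454,175), and the weight lies in its trough at (297,130). On to the far well.

Emit:
servo_tool(
  motion=[
    [[0.3, 1, 0, 0], [0.6, 2, 0, 0], [0.8, 2.8, 0, 0], [0.9, 3.1, 0, 0], [0.9, 3.1, 0, 0], [0.9, 3.1, 0, 0], [0.8, 2.8, 0, 0], [0.6, 2, 0, 0], [0.3, 1.3, 0, 0], [0, 0, 0, 0]],
  ],
)

```text
t: 28.75
tcp_pos: [639.7, 223.0, 101.9]
tcp_rot: [-1.995, -2.426, 0.0]
contact_force: [-0.9, -0.3, -1.2]
grip_width: 39.1
grip_force: 20.0
```

Emit:
servo_tool(
  motion=[
    [[0, 0, 1, 0], [0, 0, 1.5, 0], [0, 0, 0.7, 0], [0, 0, 0.3, 0], [0, 0, 0, 0], [0, 0, 0, 0]],
  ],
)

```text
t: 29.35
tcp_pos: [638.8, 222.1, 68.7]
tcp_rot: [1.995, 2.426, 0.001]
contact_force: [-0.6, 0.1, -0.2]
grip_width: 38.8
grip_force: 20.0
```

```bash
python3 -c "
from h import *
plan(640.3,222.1,43,101)"
```

```text
t 29.4 pos [638.8 222.1  68.7] th 101.1 w 38.8 shift [-0.03  0.14  2.57] turn 0.03
```

Emit:
servo_tool(
  motion=[
    [[0, 0.1, 0.6, 0], [0, 0, 0.6, 0], [0, 0, 0.4, 0], [0, 0, 0.3, 0], [0, 0, 0.2, 0], [0, 0, 0.1, 0], [0, 0, 0, 0], [0, 0, 0, 0]],
  ],
)

```text
t: 30.15
tcp_pos: [639.8, 222.4, 46.6]
tcp_rot: [1.995, 2.426, 0.0]
contact_force: [-0.3, -0.6, -0.2]
grip_width: 38.5
grip_force: 20.0
```

Emit:
servo_tool(
  motion=[
    [[0, 0, 0.1, 0], [0, 0, 0.1, 0], [0, 0, 0, 0], [0, 0, 0, 0]],
  ],
)

```text
t: 30.55
tcp_pos: [639.6, 222.3, 44.4]
tcp_rot: [-1.995, -2.426, 0.0]
contact_force: [-0.1, -0.8, 0.1]
grip_width: 39.0
grip_force: 20.0
```

Emit:
servo_tool(
  motion=[
    [[0, 0, 0.1, 0], [0, 0, 0.05, 0], [0, 0, 0.05, 0], [0, 0, 0, 0], [0, 0, 0, 0]],
  ],
)

```text
t: 31.05
tcp_pos: [639.6, 222.3, 42.6]
tcp_rot: [-1.995, -2.426, 0.0]
contact_force: [-1.1, -0.3, 3.2]
grip_width: 38.4
grip_force: 20.0
```

Contact: release, rise and go to loupe A.

Emit:
servo_tool(
  motion=[
    [[0, 0, 0, 0], [0, 0, 0, 0], [0, 0, 0, 0], [0, 0, 0, 0], [0, 0, 0, 0]],
  ],
  jaw=0.3,
)

```text
t: 31.55
tcp_pos: [639.7, 222.3, 42.4]
tcp_rot: [1.996, 2.426, 0.0]
contact_force: [-0.3, 0.3, -0.3]
grip_width: 61.7
grip_force: 0.0
```

Emit:
servo_tool(
  motion=[
    [[0, 0, -1, 0], [0, 0, -2, 0], [0, 0, -2, 0], [0, 0, -2, 0], [0, 0, -1.5, 0], [0, 0, 0, 0], [0, 0, 0, 0]],
  ],
  jaw=0.2,
)

```text
t: 32.25
tcp_pos: [639.6, 222.3, 127.6]
tcp_rot: [1.995, 2.426, 0.001]
contact_force: [-0.6, 0.3, -0.5]
grip_width: 70.1
grip_force: 0.0
```

```bash
python3 -c "
from h import *
plan(425.8,231.6,38,101)"
```

```text
t 32.2 pos [639.6 222.3 127.6] th 101.1 w 70.1 shift [  5.04 -20.81   8.95] turn 0.03
```

Emit:
servo_tool(
  motion=[
    [[0.2, -1, 0, 0], [0.5, -2, 0, 0], [0.7, -3, 0, 0], [0.8, -3.2, 0, 0], [0.8, -3.2, 0, 0], [0.8, -3.2, 0, 0], [0.6, -2.6, 0, 0], [0.4, -1.6, 0, 0], [0.2, -1, 0, 0], [0, 0, 0, 0]],
  ],
)

```text
t: 33.25
tcp_pos: [424.1, 231.2, 126.6]
tcp_rot: [-1.994, -2.426, 0.002]
contact_force: [0.3, 0.3, -0.4]
grip_width: 70.5
grip_force: 0.0
```

Emit:
servo_tool(
  motion=[
    [[0, 0, 1.5, 0], [0, 0, 1.5, 0], [0, 0, 0, 0], [0, 0, 0, 0]],
  ],
)

```text
t: 33.65
tcp_pos: [426.3, 231.1, 97.3]
tcp_rot: [-1.996, -2.426, 0.001]
contact_force: [0.1, -0.2, 0.8]
grip_width: 70.2
grip_force: 0.0
```

```bash
python3 -c "
from h import *
plan(425.8,231.6,38,101)"
```

```text
t 33.6 pos [426.3 231.1  97.3] th 101.1 w 70.2 shift [ 0.06 -0.03  5.93] turn 0.02
```

Emit:
servo_tool(
  motion=[
    [[0, 0, 1.5, 0], [0, 0, 1.5, 0], [0, 0, 1.5, 0], [0, 0, 0.8, 0], [0, 0, 0.4, 0], [0, 0, 0.2, 0], [0, 0, 0, 0]],
  ],
)

```text
t: 34.35
tcp_pos: [426.3, 231.3, 38.8]
tcp_rot: [1.995, 2.426, 0.001]
contact_force: [-0.9, -0.3, 0.2]
grip_width: 70.2
grip_force: 0.0
```

Emit:
servo_tool(
  motion=[
    [[0, 0, 0, 0], [0, 0, 0, 0], [0, 0, 0, 0], [0, 0, 0, 0], [0, 0, 0, 0], [0, 0, 0, 0]],
  ],
  jaw=1,
)

```text
t: 34.95
tcp_pos: [426.0, 231.3, 38.6]
tcp_rot: [1.995, 2.426, 0.0]
contact_force: [-0.1, -0.1, 2.3]
grip_width: 39.0
grip_force: 20.0
```

Emit:
servo_tool(
  motion=[
    [[0, 0, -0.5, 0], [0, 0, -1, 0], [0, 0, -1.5, 0], [0, 0, -2, 0], [0, 0, -1, 0], [0, 0, -0.5, 0], [0, 0, 0, 0]],
  ],
)

```text
t: 35.65
tcp_pos: [426.3, 231.4, 104.1]
tcp_rot: [1.995, 2.426, 0.002]
contact_force: [0.2, -0.6, -0.8]
grip_width: 38.8
grip_force: 20.0
```

```bash
python3 -c "
from h import *
plan(626.3,298.5,43,101);s=get_state();print(s['tcp_rot'],s['grip_force'])"
```

```text
t 35.6 pos [426.3 231.4 104.1] th 101.1 w 38.8 shift [ 2.72 20.91  6.15] turn 0.03
[1.99492037e+00 2.42577430e+00 1.97047893e-03] 20.000047842040658
```

Emit:
servo_tool(
  motion=[
    [[0.1, 1, 0, 0], [0.3, 2, 0, 0], [0.4, 2.8, 0, 0], [0.4, 3, 0, 0], [0.4, 3, 0, 0], [0.4, 3, 0, 0], [0.3, 2.7, 0, 0], [0.3, 2, 0, 0], [0.1, 1.3, 0, 0], [0, 0, 0, 0]],
  ],
)

```text
t: 36.65
tcp_pos: [626.0, 297.9, 101.8]
tcp_rot: [-1.996, -2.426, 0.001]
contact_force: [-0.0, 0.5, -0.9]
grip_width: 38.9
grip_force: 20.0
```

Emit:
servo_tool(
  motion=[
    [[0, 0, 1, 0], [0, 0, 1.5, 0], [0, 0, 0.7, 0], [0, 0, 0.3, 0], [0, 0, 0, 0], [0, 0, 0, 0]],
  ],
)

```text
t: 37.25
tcp_pos: [624.9, 297.9, 68.7]
tcp_rot: [1.995, 2.426, 0.001]
contact_force: [-0.2, 0.1, -0.2]
grip_width: 38.5
grip_force: 20.0
```

```bash
python3 -c "
from h import *
plan(626.3,298.5,43,101)"
```

```text
t 37.2 pos [624.9 297.9  68.7] th 101.1 w 38.5 shift [0.03 0.14 2.57] turn 0.03
```

Emit:
servo_tool(
  motion=[
    [[0, 0.1, 0.6, 0], [0, 0, 0.6, 0], [0, 0, 0.4, 0], [0, 0, 0.3, 0], [0, 0, 0.2, 0], [0, 0, 0.2, 0], [0, 0, 0.1, 0], [0, 0, 0, 0], [0, 0, 0, 0]],
  ],
)

```text
t: 38.15
tcp_pos: [625.9, 298.1, 44.6]
tcp_rot: [1.995, 2.426, 0.0]
contact_force: [-0.3, -0.3, -1.1]
grip_width: 38.8
grip_force: 20.0
```

Emit:
servo_tool(
  motion=[
    [[0, 0, 0.1, 0], [0, 0, 0.05, 0], [0, 0, 0.05, 0], [0, 0, 0, 0], [0, 0, 0, 0]],
  ],
)

```text
t: 38.65
tcp_pos: [625.8, 298.1, 42.7]
tcp_rot: [1.996, 2.426, 0.0]
contact_force: [-1.1, -0.8, 2.3]
grip_width: 38.9
grip_force: 20.0
```

Emit:
servo_tool(
  motion=[
    [[0, 0, 0, 0], [0, 0, 0, 0], [0, 0, 0, 0], [0, 0, 0, 0], [0, 0, 0, 0]],
  ],
  jaw=0.3,
)

```text
t: 39.15
tcp_pos: [625.8, 298.1, 42.4]
tcp_rot: [1.995, 2.426, 0.0]
contact_force: [0.7, 0.3, 0.8]
grip_width: 62.2
grip_force: 0.0
```

Emit:
servo_tool(
  motion=[
    [[0, 0, -1, 0], [0, 0, -2, 0], [0, 0, -3, 0], [0, 0, -3, 0], [0, -3, -2, 0], [0, -4, 0, 0], [0, -4, 0, 0], [0, -4, 0, 0], [0, -3, 0, 0], [0, 0, 0, 0]],
  ],
)

```text
t: 40.15
tcp_pos: [445.5, 263.0, 152.6]
tcp_rot: [-1.993, -2.427, 0.003]
contact_force: [0.0, 0.1, 1.2]
grip_width: 61.4
grip_force: 0.0
```

```bash
python3 - <<'E'
from h import *
p,d=snapshot("top");cv2.imwrite("pics/end.png",p);P=cloud("top",d)
ps,ds=snapshot("side");Q=cloud("side",ds);cv2.imwrite("pics/ends.png",ps)
for n,d_,A in(("top",d,P),("side",ds,Q)):
  for k,(x,y,h,r) in {"tA":(618.8,-183,46,40),"tB":(622,-255,46,34),"lA":(626,298,42,35),"lB":(640,222,42,35),"w":(609,5.5,36,35),"bot":(446,-116,50,40),"roll":(434,336,10,42)}.items():
    q=A[(np.hypot(A[...,0]-x,A[...,1]-y)<r)&(A[...,2]>h)&(A[...,2]<90)&(d_>0)]
    if len(q)<8: print(n,k,len(q));continue
    b=cv2.minAreaRect(q[:,:2].astype(np.float32));print(n,k,len(q),np.round(b[0],1),np.round(b[1],1),"z95",np.percentile(q[:,2],95).round(1))
E
```

```text
top tA 401 [ 617.6 -184.1] [36.6 35.9] z95 58.2
top tB 394 [ 622.6 -253.8] [36.5 37.3] z95 57.9
top lA 417 [625.6 297.7] [38.3 40.5] z95 55.4
top lB 408 [639.8 221.3] [39.2 38.9] z95 55.5
top w 152 [609.4   5.5] [33.5 14.4] z95 49.4
top bot 98 [ 445.2 -116. ] [18.2 19.1] z95 72.5
top roll 13 [439.3 310.3] [21.   2.1] z95 18.6
side tA 63 [ 631.4 -181.4] [15.1 40.6] z95 56.1
side tB 1
side lA 647 [625.6 298.9] [39.3 40.7] z95 54.4
side lB 519 [639.5 222.7] [40.  39.8] z95 54.1
side w 103 [608.8   4.5] [31.4 14.6] z95 48.0
side bot 62 [ 442.4 -116.3] [ 9.8 18.5] z95 71.0
side roll 879 [433.8 337.7] [54.9 54.8] z95 19.9
```

View pics/end.png

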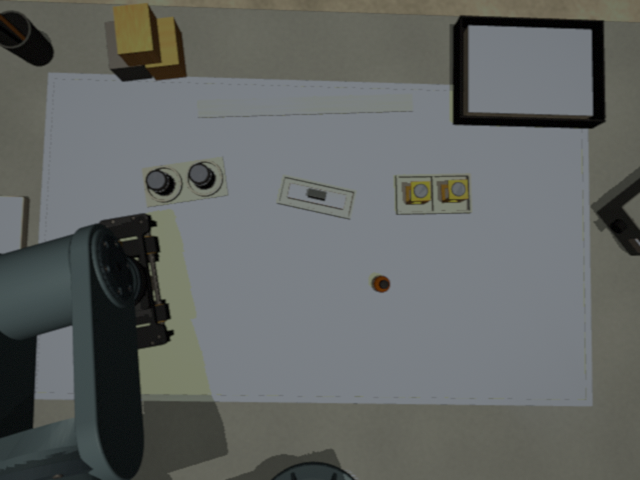

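View pics/ends.png

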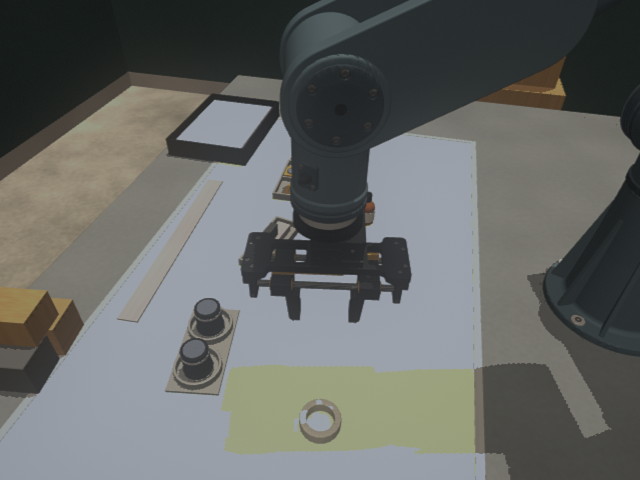

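All five things are seated within a few mm of their bay and well centres: loupes at (160,182) and (205,176), weight at (316,195), testers at (417,191) and (455,190). The bottle at (381,284) and the roll haven't moved, and the arm is clear.

```bash
python3 -c "
from plant import *
print(sign_off())"
```

```text
the job is handed in; nothing more can be done
None
```

The job is handed in: both testers, both loupes and the weight are in their trays within a few mm of centre, the bottle and roll have not moved, and it took about 40 s of robot time; no pass or fail verdict came back.

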